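# Turn a cracker over against the tray wall without picking it up

### The arm

A 6-joint arm with a two-finger parallel gripper is mounted at the origin on the work surface; the furniture and walls round the work are solid. World frame = base frame: x ahead of the robot, y to its left, z up, the work surface at z = 0. Lengths are in mm, angles in rad, forces in N, time in s.
With the tool pointing down it reaches from about 325 to 850 mm from the base axis. Payload 15.5 kg.
Tool frame: the origin (TCP) lies midway between the tips of the shut fingers; the grasp point (between the pads) lies 19 mm behind it (manip.pinch_z is the distance from the TCP to the grasp point, in mm); z points along the fingers, y is the line along which they close (so a half turn about z gives the same grasp; the last joint's range is limited). The gripper opens to 91 mm and grips with 3 to 60 N. Pads are 32 mm wide; open, the fingers measure 118 mm over their backs; the gripper's body (76 mm by 178 mm) begins 60 mm behind the grasp point.
Start: joints at [0.617, 0.494, 1.345, -0, 1.302, -0.096], TCP at [473.159, 408.346, 213.915] pointing down, gripper open.
Joint ranges: [-2.91, 2.91], [-0.82, 2.16], [0.22, 2.67], [-1.22, 4.37], [0.12, 2.79], [-3.08, 3.08]. Speed limits (rad/s): [1.89, 1.89, 2.57, 3.01, 3.01, 3.01].

### API

Orientations are given as a rotation vector (axis times angle).
In Python, from station import manip, cams, sensors, ticket gives the robot as it stands (manip), with the cameras (cams), the readings (sensors) and the job (ticket).
- The arm moves only by the tool send_path, called after "Emit:" as a command line: name --argument value ..., lists and objects as JSON in quotes. Schema: {"type":"object","properties":{"plan":{"type":"string"},"aperture":{"type":"number"},"only":{"type":"string"},"quiet":{"type":"boolean"},"lines":{"type":"string"}},"required":["plan"],"additionalProperties":false}. plan is a string of 1 to 10 rows, parted by a bar, with the numbers parted by commas; each row has 6 numbers: dx, dy, dz in mm, then a rotation vector rx, ry, rz in rad; each row shifts and turns the commanded pose from where the row before left it, along the tool's axes as they then stand; what a row does not reach is not made up. A row lasts 1/8 s, in which the tool goes at most 62.5 mm and 0.188 rad, less where a joint would pass 70% of its speed; a pose out of reach is approached as far as the arm can. aperture is the finger opening in mm, set as the call begins (left out keeps the last). The fingers move at their own pace and stop on an object; the grip force is fixed at half the most. Time passes only in rows, so rows that do not move let the fingers close. The tool returns the time, the measured TCP pose, the force, the opening and the grip force at its end. only (a regular expression) keeps the lines of the reply that match it, lines (a string "A,B") keeps lines A to B, and quiet returns only ok. Input that does not fit is refused with a message, and nothing moves.
- sensors.state(): the state, without advancing time (a new reading comes with each control period).
- cams.grab_frame(name): name is "scene" or "top" or "wrist"; returns a dict with "frame" (480x640x3 uint8, red, green, blue), "mtx" (3x3 intrinsics, pixels), "dist_coeffs" ([k1, k2, p1, p2, k3] as OpenCV has them; the pictures are not rectified), "T" (4x4, takes a point from camera to world coordinates). Camera axes: x right, y down, z forward; pixel columns grow to the right and rows downward; lengths in mm; the calibration is good to about 2 mm. A picture is of the moment at which its call begins. There is no depth.
- ticket.close_job(): hands the job in; it is judged then, once.
The state is a dict: "time_s": time; "joint_pos": joint angles; "joint_vel": joint speeds; "tau": joint torques, N m; "tool_pos": TCP position; "ee_rot": TCP orientation; "wrist_force": force on the tool from outside, world axes, zero at the start; "moment": the same for the moment, N m; "opening": finger opening in mm; "finger_force": force on a finger pad.
Only numpy, scipy, OpenCV 4.12 (cv2) and the standard library are available. Lean on these libraries where they do the work, as an engineer would, in place of code of your own. Each camera call takes 0.05 s, during which the arm holds its last target. There are 200 camera calls.

### The job

The cracker in the steel tray lies top side up and its underside is to be scored next, but it crumbles when it is pinched or picked up. Turn it over with the fingertips alone: push it gently along the tray floor against the free end wall until it climbs the wall and stands leaning on the rim, then, from behind that wall, push its top edge back over so that it falls and lies flat on its other face on the tray floor. Leave the two sample cups in the tray and the other loose things where they are.

Things in the scene. Friction and masses are not known exactly. Their poses are not given: they have to be found in the camera images.
- cracker: loose brown cracker in the tray, 10 to 20 g, a rigid plate 64 mm (its x) by 54 mm (its y) by 5 mm (its z). Origin: centre of the face that is down at the start; its z axis points up then and must point down at the end. Its 64 mm side starts roughly along the tray's length, up to 26 degrees askew. Slides easily on steel, holds on the liner
- tray: fixed stainless tray with a grey silicone liner, flared walls with coved foot and rolled rim, all four alike. Origin: centre of its underside on the worktop; x across, y along it (toward the robot's left), z up; it stands turned about 15 degrees to the left. The mouth inside the rim is 148 (x) by 308 mm (y), 36 mm above the worktop
- tray_floor (a point): centre of the tray's flat floor (top of the liner), 4 mm above the worktop. The flat floor is 114 mm (x) by 274 mm (y). From its edge the walls curve up and outward: 4 mm up after 5.7 mm, 11 mm up after 10.6 mm, 20 mm up after 14.2 mm, 32 mm up after 16.8 mm at the mouth
- tray_rim_right (a point): top of the rim bead, middle of the right end wall (tray -y end), 38 mm above the worktop; the bead is 4.4 mm thick, outside the mouth. Behind it lie at least 100 mm of worktop with only things under 15 mm high, then a tall partition. A cracker left with its lower edge at the foot of the wall stays leaning on the rim at about 63 degrees, upper edge about 61 mm above the worktop
- cracker_corner1 (a point): corner of the cracker at its own +x +y, at mid thickness
- cracker_corner2 (a point): corner of the cracker at its own +x -y, at mid thickness
- cracker_corner3 (a point): corner of the cracker at its own -x +y, at mid thickness
- cracker_corner4 (a point): corner of the cracker at its own -x -y, at mid thickness
- cereal_cup: clear plastic sample cup of pale cereal, 46 mm across, 45 mm high, loose in the tray at its +y end (the robot's left), on the side away from the robot (+x); origin at its underside. Bystander
- paste_cup: clear plastic sample cup of dark paste, same size, loose beside it on the side near the robot (-x). Bystander
- eraser: small eraser 20 x 42 x 13 mm lying on the worktop between the tray's right end and the partition. Bystander
- sharpener: small metal pencil sharpener 15 x 25 x 12 mm, beside the eraser but farther from the robot. Bystander

How it is judged (in metres and radians):
On the way:
1. the cracker stands tipped up on its edge, leaning on a wall of the tray (angle between cracker's own z axis and vertical between 0.95 and 1.8 rad and contact force between cracker and tray above 0.01 N), for 0.2 s.
At the end, for the whole second after the job is handed in: The cracker lies still and flat on the tray floor (within about 6 degrees) with the face that was down now up, wholly inside the tray (angle between cracker's own z axis and vertical above 3.04 rad and height (world z) of cracker below 0.014 m and x of cracker in the frame of tray between -0.045 and 0.045 m and y of cracker in the frame of tray between -0.12 and 0.12 m and linear speed of cracker below 0.01 m/s); the robot touches nothing.
It fails at once if the cracker is lifted: all four of its corners are more than 18 mm above the tray floor (height (world z) of each of cracker_corner1, cracker_corner2, cracker_corner3, cracker_corner4 above 0.022 m).
It fails at once if the cracker is crushed: the fingers press on it with more than 20 N (contact force between the fingers and cracker above 20 N).
It fails at once if a sample cup is shoved by more than 12 mm, or the eraser or sharpener by more than 20 mm (distance of any of cereal_cup, paste_cup from where it was at the start of the episode above 0.012 m or distance of any of eraser, sharpener from where it was at the start of the episode above 0.02 m).
It also fails if it takes over 42 s, if anything falls off the work surface, if the arm or the gripper's body presses on something with over 40 N, if the wrist force passes 120 N, or if a joint passes its speed limit or range.

## Working session

There is one attempt and no reset: what is moved stays moved. The work goes in short steps, Python scripts to look and compute and a tool call to move; the robot and the scene stay as the last step left them, time stands still between calls to the robot, and variables do not carry over. Pictures are saved under pics/ and viewed, at most 12 in all, crops included, and the job is handed in when it is done.

```bash
ls; mkdir -p pics
```

Run:
```python
from station import manip, cams, sensors, ticket
import cv2,numpy as np
s=sensors.state();print(s['time_s'],s['tool_pos'],s['ee_rot'],s['opening'])
fs=[]
for n in("top","scene"):
    f=cams.grab_frame(n);np.savez(f"{n}0.npz",**f)
    cv2.imwrite(f"pics/{n}0.png",f["frame"][:,:,::-1]);print(n,np.round(f["T"],3).tolist(),f["mtx"].tolist())
```

```text
pics
station.py
0.0 [472.8522411  408.12029554 213.33113449] [-1.30767386e+00 -2.85583124e+00  1.66998473e-03] 91.07107479423456
top [[0.018, -0.992, 0.123, 257.323], [-1.0, -0.016, 0.016, 213.068], [-0.014, -0.124, -0.992, 1133.0], [0.0, 0.0, 0.0, 1.0]] [[600.6420048793434, 0.0, 310.8304272503069], [0.0, 600.6420048793434, 243.102412316696], [0.0, 0.0, 1.0]]
scene [[-0.563, -0.624, 0.541, -65.564], [-0.826, 0.411, -0.386, 564.114], [0.018, -0.664, -0.748, 696.521], [0.0, 0.0, 0.0, 1.0]] [[508.12004509508375, 0.0, 319.22807039198915], [0.0, 508.12004509508375, 246.17802319297937], [0.0, 0.0, 1.0]]
```

View pics/top0.png

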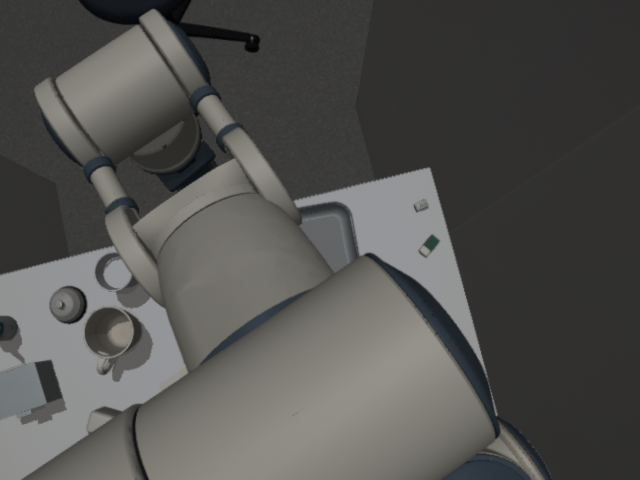

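View pics/scene0.png

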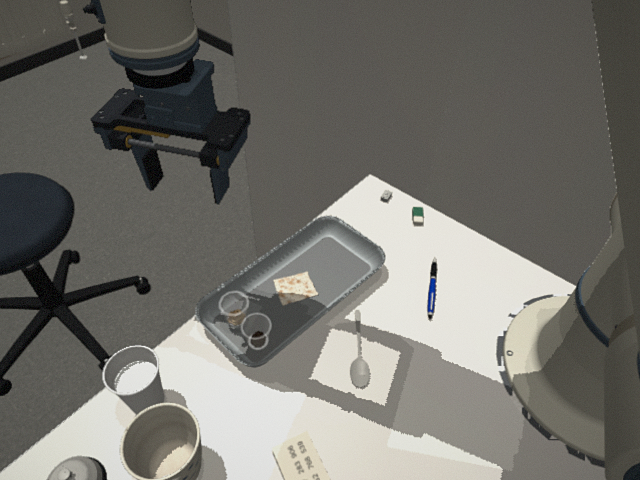

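The top view is mostly blocked by the arm; it shows the tray's right end at about (330,235), the eraser at (429,245) and the sharpener at (421,205). The scene view shows the cracker at (296,288), the cups at (234,310) and (257,330), and the free end wall from (330,218) to (384,258).

Create h.py:
```python
import numpy as np,cv2
def ray(f,uv):
    uv=np.atleast_2d(np.array(uv,float))[:,None]
    n=cv2.undistortPoints(uv,f["mtx"],f["dist_coeffs"])[:,0]
    d=np.c_[n,np.ones(len(n))]@f["T"][:3,:3].T
    return f["T"][:3,3],d
def plane(f,uv,z):
    o,d=ray(f,uv);return o+d*((z-o[2])/d[:,2])[:,None]
def cracker(f,lo=(5,40,120),hi=(28,255,255),roi=None):
    hsv=cv2.cvtColor(f["frame"],cv2.COLOR_RGB2HSV)
    return cv2.inRange(hsv,lo,hi)
```

Run:
```python
from h import *
from station import manip, cams, sensors, ticket
f=dict(np.load("scene0.npz"));t=dict(np.load("top0.npz"))
print("rim",plane(f,[(200,300),(330,218),(384,258),(250,364)],38).round(0).tolist())
print("crk",plane(f,[(274,278),(310,272),(319,294),(285,304)],9).round(1).tolist())
print("er/sh scene",plane(f,[(418,216),(386,196)],8).round(0).tolist(),plane(t,[(429,245),(421,205)],8).round(0).tolist())
w=cams.grab_frame("wrist");cv2.imwrite("pics/w0.png",w["frame"][:,:,::-1]);print(w["T"].round(2).tolist())
c=cv2.resize(f["frame"][200:380,180:400],None,fx=3.3,fy=3.3,interpolation=cv2.INTER_CUBIC);cv2.imwrite("pics/s0c.png",c[:,:,::-1])
```

```text
rim [[421.0, 445.0, 38.0], [457.0, 169.0, 38.0], [328.0, 147.0, 38.0], [279.0, 434.0, 38.0]]
crk [[414.3, 315.1, 9.0], [391.3, 256.5, 9.0], [343.9, 270.0, 9.0], [358.0, 327.9, 9.0]]
er/sh scene [[392.0, 7.0, 8.0], [470.0, 22.0, 8.0]] [[397.0, 7.0, 8.0], [474.0, 22.0, 8.0]]
[[0.76, 0.63, 0.18, 421.22], [0.65, -0.73, -0.21, 467.23], [-0.0, 0.28, -0.96, 383.94], [0.0, 0.0, 0.0, 1.0]]
```

View pics/s0c.png

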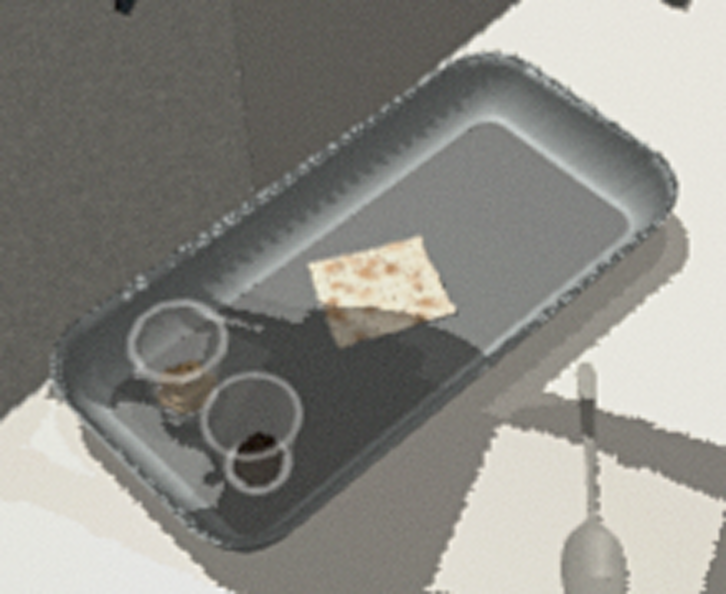

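View pics/w0.png

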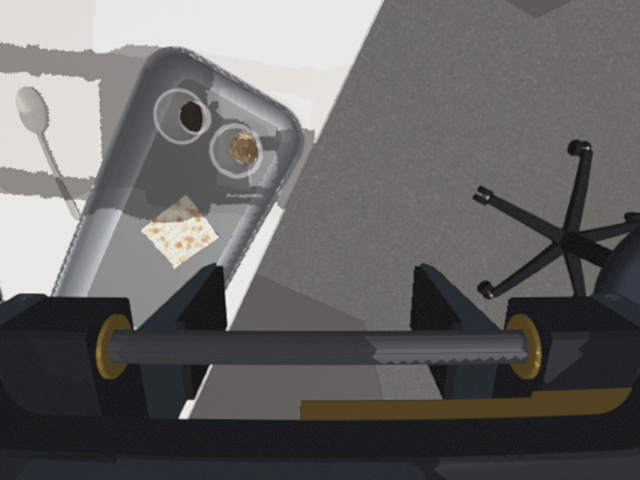

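The scene crop shows the cracker corners at crop (310,265), (420,237), (456,310) and (342,347). The wrist view shows the same corners at (219,238), (178,268), (141,232) and (184,196), with the paste cup at (185,116) and the cereal cup at (240,150).

Run:
```python
from h import *
from station import manip, cams, sensors, ticket
f=dict(np.load("scene0.npz"));w=cams.grab_frame("wrist");np.savez("w0.npz",**w)
S=lambda p:np.array(p)/3.3+[180,200]
A=S([(310,265),(420,237),(456,310),(342,347)]);B=[(219,238),(178,268),(141,232),(184,196)]
o1,d1=ray(f,A);o2,d2=ray(w,B)
for a,b in zip(d1,d2):
    M=np.c_[a,-b];t=np.linalg.lstsq(M,o2-o1,rcond=None)[0];p=o1+a*t[0];q=o2+b*t[1];print(((p+q)/2).round(1),np.linalg.norm(p-q).round(1))
P=plane(f,A,9);Q=plane(w,B,9);print(P.round(1).tolist(),Q.round(1).tolist(),P.mean(0),Q.mean(0))
for n,pp in dict(far=[(120,300),(410,95)],near=[(300,525),(640,250)],right=[(550,72),(650,150)],left=[(65,400),(180,525)]).items():
    p=plane(f,S(pp),37);d=p[1]-p[0];print(n,p[:,:2].round(1).tolist(),np.degrees(np.arctan2(d[1],d[0])).round(1))
p=plane(w,[(110,145),(60,290)],37);print("wrist near",p.round(1).tolist())
p=plane(w,[(190,50),(280,105)],37);print("wrist left end",p.round(1).tolist())
p=plane(w,[(300,150),(250,242)],37);print("wrist far",p.round(1).tolist())
J=sensors.state();from scipy.spatial.transform import Rotation as R
print(R.from_rotvec(J['ee_rot']).as_matrix().round(3))
```

```text
[414.1 315.9   3.1] 0.4
[400.3 256.9  -0.6] 1.8
[347.6 268.5   4.5] 1.0
[360.4 329.    4. ] 0.5
[[410.1, 317.8, 9.0], [394.2, 260.2, 9.0], [344.7, 271.0, 9.0], [357.2, 331.0, 9.0]] [[414.2, 318.5, 9.0], [400.7, 263.2, 9.0], [348.5, 270.4, 9.0], [361.1, 330.5, 9.0]] [376.57350147 294.99852228   9.        ] [381.14542492 295.63884073   9.        ]
far [[423.1, 415.5], [460.8, 222.8]] -78.9
near [[269.7, 405.3], [307.7, 185.2]] -80.2
right [[433.1, 148.9], [357.7, 138.9]] -172.4
left [[385.5, 462.5], [298.8, 448.9]] -171.1
wrist near [[286.4, 334.6, 37.0], [323.0, 177.6, 37.0]]
wrist left end [[296.0, 445.9, 37.0], [382.7, 460.7, 37.0]]
wrist far [[420.7, 442.6, 37.0], [439.6, 345.8, 37.0]]
[[-0.653  0.757 -0.001]
 [ 0.757  0.653 -0.   ]
 [ 0.    -0.001 -1.   ]]
```

Add to h.py:
```python
C=np.array([367.,300.]);yaw=np.radians(10.3)
def tray(p,yaw=yaw,C=C):
    p=np.atleast_2d(p)[:,:2]-C;c,s=np.cos(yaw),np.sin(yaw);return np.c_[p@[c,s],p@[-s,c]]
```

Run:
```python
from h import *
f=dict(np.load("scene0.npz"));w=dict(np.load("w0.npz"))
S=lambda p:np.array(p)/3.3+[180,200]
A=S([(310,265),(420,237),(456,310),(342,347)]);B=[(219,238),(178,268),(141,232),(184,196)]
m=(plane(f,A,9)+plane(w,B,9))/2;print("crk",tray(m).round(1).tolist(),m[:,:2].mean(0))
print("cups w rims z49",tray(plane(w,[(182,116),(237,150)],49)).round(1),"scene rims",tray(plane(f,S([(252,415),(178,341)]),49)).round(1))
for n,z,pp in (("far",37,[(120,300),(410,95)]),("near",37,[(300,525),(640,250)]),("right",37,[(550,72),(650,150)]),("left",37,[(65,400),(180,525)]),("floor R",6,[(500,122),(628,210)]),("floor L",6,[(100,415),(190,500)])):
    print(n,tray(plane(f,S(pp),z)).round(1).tolist())
t=dict(np.load("top0.npz"));print("top right rim",tray(plane(t,[(357,220),(357,250),(320,203)],37)).round(1).tolist())
for nm,pp in (("near",[(110,145),(60,290)]),("left",[(190,50),(280,105)]),("far",[(300,150),(250,242)])): print(nm,tray(plane(w,pp,37)).round(1).tolist())
```

```text
crk [[47.7, 9.8], [23.1, -43.1], [-25.3, -25.2], [-2.2, 31.7]] [378.8594632  295.31868151]
cups w rims z49 [[-22.4 105.8]
 [ 31.4 104.1]] scene rims [[-25.4 104.1]
 [ 29.8 102.8]]
far [[75.9, 103.6], [78.5, -92.7]]
near [[-76.9, 121.0], [-78.8, -102.4]]
right [[38.0, -160.5], [-38.0, -156.9]]
left [[47.2, 156.5], [-40.5, 158.6]]
floor R [[50.0, -135.0], [-42.2, -138.9]]
floor L [[48.6, 141.0], [-17.6, 138.9]]
top right rim [[42.4, -164.3], [-12.6, -154.8], [85.0, -102.1]]
near [[-73.1, 48.5], [-65.2, -112.6]]
left [[-43.8, 156.2], [44.2, 155.3]]
far [[78.3, 130.7], [79.7, 32.1]]
```

Emit:
send_path --plan "0,0,0,0,0,0.177 | 0,0,0,0,0,0.177 | 0,0,0,0,0,0.177 | -10,-37,20,0,0,0 | -11,-37,30,0,0,0 | -11,-37,30,0,0,0 | 0,0,30,0,0,0 | 0,0,30,0,0,0 | 0,0,0,0,0,0" --aperture 25

```text
time_s: 1.32
tool_pos: [368.7, 356.1, 72.5]
ee_rot: [-2.011, -2.412, 0.006]
wrist_force: [0.4, 0.1, -0.1]
opening: 25.0
finger_force: 0.0
```

Run:
```python
from h import *
from station import manip, cams, sensors, ticket
s=sensors.state();print(s['tool_pos'].round(1),tray(s['tool_pos']),s['ee_rot'],s['opening'],s['wrist_force'])
for n in("top","wrist"):
    f=cams.grab_frame(n);np.savez(n+"1.npz",**f);cv2.imwrite(f"pics/{n}1.png",f["frame"][:,:,::-1])
a=[cv2.imread(f"pics/{n}1.png") for n in("top","wrist")]
cv2.imwrite("pics/both1.png",cv2.resize(np.hstack([a[0][150:350,200:460],a[1][::1,::1][80:480,60:580][::2,::2]]),None,fx=1.5,fy=1.5))
```

```text
[368.7 356.1  72.5] [[11.6977879  54.89168019]] [-2.0110691  -2.41248497  0.00561534] 25.038174073577494 [ 0.41952311  0.08825335 -0.12769859]
```

View pics/both1.png

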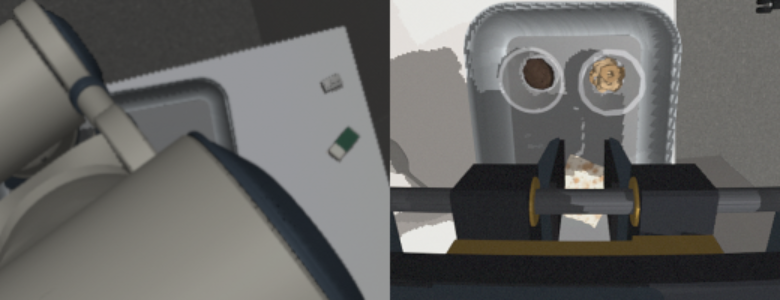

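Wrist view (right half): the tray is square to the tool, the fingers are clear in front of the cups, and the cracker is ahead between them. I'll go down.

Emit:
send_path --plan "0,0,30,0,0,0 | 0,0,25,0,0,0 | 0,0,8,0,0,0 | 0,0,2,0,0,0 | 0,0,1,0,0,0 | 0,0,0,0,0,0"

```text
time_s: 2.17
tool_pos: [370.1, 357.2, 8.6]
ee_rot: [2.011, 2.413, 0.002]
wrist_force: [-0.1, -0.3, 0.5]
opening: 24.7
finger_force: 0.0
```

Emit:
send_path --plan "0,0,1,0,0,0 | 0,0,1,0,0,0 | 0,0,0,0,0,0"

```text
time_s: 2.55
tool_pos: [369.7, 356.9, 5.9]
ee_rot: [-2.012, -2.413, 0.0]
wrist_force: [0.2, 0.0, 0.4]
opening: 25.0
finger_force: 0.0
```

Emit:
send_path --plan "0,0,1,0,0,0 | 0,0,0,0,0,0"

```text
time_s: 2.8
tool_pos: [369.7, 356.8, 4.8]
ee_rot: [-2.012, -2.413, 0.0]
wrist_force: [-0.1, 0.6, -0.2]
opening: 25.0
finger_force: 0.0
```

Run:
```python
from h import *
from station import manip, cams, sensors, ticket
s=sensors.state();print(tray(s['tool_pos']),s['wrist_force'])
for n in("scene","wrist"):
    f=cams.grab_frame(n);np.savez(n+"2.npz",**f);cv2.imwrite(f"pics/{n}2.png",f["frame"][:,:,::-1])
a=[cv2.imread(f"pics/{n}2.png") for n in("scene","wrist")]
cv2.imwrite("pics/both2.png",np.hstack([cv2.resize(a[0][200:380,200:400],(400,360)),cv2.resize(a[1][120:480,120:520],(400,360))]))
```

```text
[[12.79583074 55.4472217 ]] [-0.07338397  0.64442529 -0.18130208]
```

View pics/both2.png

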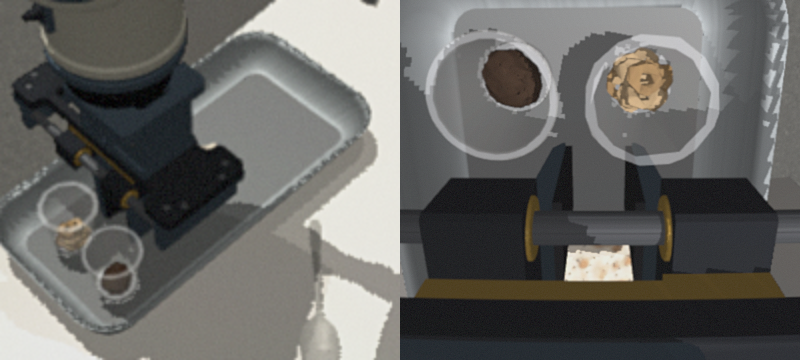

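Left: the gripper is in the tray ahead of the cups. Right: the fingers are clear of both cups, with the cracker's trailing edge in the gap at about (600,250). I'll push now.

Emit:
send_path --plan "-4,0,0,0,0,0 | -4,0,0,0,0,0 | -4,0,0,0,0,0 | -4,0,0,0,0,0 | -4,0,0,0,0,0 | -4,0,0,0,0,0 | -4,0,0,0,0,0 | -4,0,0,0,0,0 | -4,0,0,0,0,0 | -4,0,0,0,0,0"

```text
time_s: 4.15
tool_pos: [377.0, 317.3, 4.9]
ee_rot: [-2.012, -2.413, 0.0]
wrist_force: [0.7, 0.6, -0.5]
opening: 25.2
finger_force: 0.0
```

```bash
python3 - <<'E'
from h import *
from station import manip, cams, sensors, ticket
s=sensors.state();print(tray(s['tool_pos']),s['wrist_force'])
for n in("scene","wrist","top"):
    f=cams.grab_frame(n);np.savez(n+"3.npz",**f);cv2.imwrite(f"pics/{n}3.png",f["frame"][:,:,::-1])
    m=cracker(f);m2=cv2.connectedComponentsWithStats(m)[2:];print(n,[(a.tolist(),c.round().tolist()) for a,c in zip(*m2) if a[4]>30][1:8])
    if n=="scene":
        k=np.zeros_like(m);k[220:330,260:380]=m[220:330,260:380];c=np.argwhere(k)[:,::-1]
        if len(c): h=cv2.convexHull(c.astype(np.int32))[:,0];print(tray(plane(f,h,9)).round(0).tolist())
E
```

```text
[[12.89472198 15.22216591]] [ 0.69235488  0.61020662 -0.54428856]
scene [([229, 309, 17, 9, 75], [235.0, 313.0]), ([185, 441, 8, 14, 41], [189.0, 448.0]), ([154, 442, 33, 29, 215], [167.0, 452.0]), ([169, 462, 9, 12, 38], [173.0, 468.0]), ([153, 469, 16, 10, 35], [161.0, 474.0])]
wrist [([327, 66, 65, 74, 3252], [360.0, 103.0]), ([393, 87, 5, 15, 38], [395.0, 92.0]), ([385, 340, 7, 40, 111], [389.0, 360.0]), ([246, 344, 4, 34, 75], [247.0, 360.0]), ([308, 365, 34, 19, 294], [325.0, 372.0]), ([343, 365, 7, 9, 46], [346.0, 368.0]), ([344, 380, 9, 19, 63], [349.0, 389.0])]
top []
```

Run:
```python
import cv2,numpy as np
a=[cv2.imread(f"pics/{n}3.png") for n in("scene","wrist","top")]
cv2.imwrite("pics/both3.png",np.hstack([cv2.resize(a[0][200:380,220:400],(400,400)),cv2.resize(a[1][300:420,260:380],(400,400))]))
```

```text
(no output)
```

View pics/both3.png

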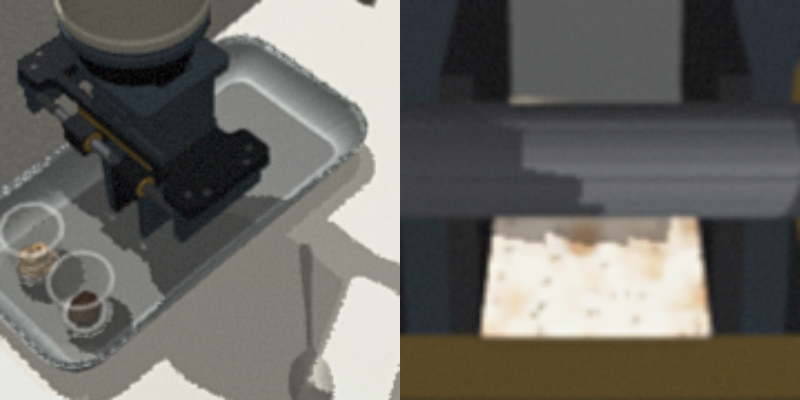

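The trailing edge just shows above the bar at crop (510-560,98), on the near side only, so the cracker is not quite square yet. I'll push further, then back off a little to check the alignment.

Emit:
send_path --plan "-4,0,0,0,0,0 | -4,0,0,0,0,0 | -4,0,0,0,0,0 | -4,0,0,0,0,0 | -4,0,0,0,0,0 | -4,0,0,0,0,0 | -4,0,0,0,0,0 | -4,0,0,0,0,0 | -3,0,0,0,0,0"

```text
time_s: 5.42
tool_pos: [383.3, 282.9, 4.9]
ee_rot: [-2.012, -2.413, 0.0]
wrist_force: [0.1, 0.7, -0.3]
opening: 24.9
finger_force: 0.0
```

Emit:
send_path --plan "12,0,0,0,0,0 | 12,0,0,0,0,0 | 12,0,-20,0,0,0 | 0,0,-20,0,0,0 | 0,0,0,0,0,0"

```text
time_s: 6.05
tool_pos: [377.1, 319.9, 45.9]
ee_rot: [2.01, 2.414, 0.004]
wrist_force: [0.5, 0.4, 0.6]
opening: 25.0
finger_force: 0.0
```

Run:
```python
from h import *
from station import manip, cams, sensors, ticket
s=sensors.state();print(tray(s['tool_pos']),s['wrist_force'])
for n in("scene","wrist"):
    f=cams.grab_frame(n);np.savez(n+"4.npz",**f);cv2.imwrite(f"pics/{n}4.png",f["frame"][:,:,::-1])
a=[cv2.imread(f"pics/{n}4.png") for n in("scene","wrist")]
cv2.imwrite("pics/both4.png",np.hstack([cv2.resize(a[0][200:380,220:400],(400,400)),cv2.resize(a[1][240:440,220:420],(400,400))]))
```

```text
[[13.54455174 17.78264588]] [0.52867818 0.40093516 0.56236069]
```

View pics/both4.png

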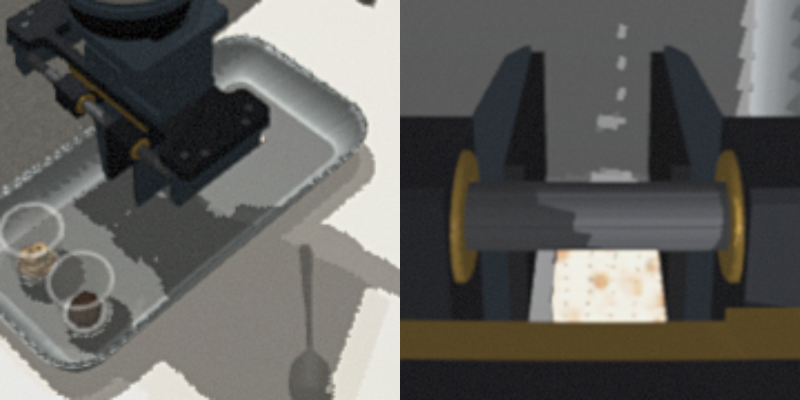

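Run:
```python
from h import *
w=dict(np.load("wrist4.npz"));g=w["frame"][360:400,270:360].astype(int)
hsv=cv2.cvtColor(w["frame"],cv2.COLOR_RGB2HSV)
for v in range(366,400,4):
    r=w["frame"][v].astype(int);c=[u for u in range(270,370) if r[u].min()>150 and r[u,0]-r[u,2]>15]
    if c: print(v,c[0],c[-1],tray(plane(w,[(c[0],v),(c[-1],v)],9)).round(1).tolist())
```

```text
366 303 348 [[3.3, -48.0], [31.7, -48.0]]
370 298 348 [[0.1, -51.0], [31.7, -51.0]]
374 297 349 [[-0.6, -54.0], [32.5, -54.0]]
378 297 350 [[-0.7, -57.0], [33.2, -57.0]]
382 297 350 [[-0.7, -60.1], [33.3, -60.0]]
386 296 350 [[-1.4, -63.1], [33.3, -63.1]]
390 296 350 [[-1.5, -66.2], [33.4, -66.2]]
394 296 351 [[-1.5, -69.3], [34.2, -69.3]]
398 296 352 [[-1.6, -72.5], [34.9, -72.5]]
```

Run:
```python
from h import *
w=dict(np.load("wrist4.npz"))
T=np.linalg.inv(w["T"]);c=tray([377.1,319.9])[0]
ca,sa=np.cos(yaw),np.sin(yaw)
def proj(x,y,z):
    wx,wy=C+np.array([[ca,-sa],[sa,ca]])@(c+[y,x])
    p=T[:3,:3]@[wx,wy,z]+T[:3,3]
    return cv2.projectPoints(p[None],np.zeros(3),np.zeros(3),w["mtx"],w["dist_coeffs"])[0].ravel().round(0)
for z in (46,56,66,76,86): print(z,[proj(16,-12.5-t,z).tolist() for t in(0,5,13.5)],proj(-16,-12.5,z))
g=w["frame"].mean(2).astype(int)
for v in range(256,300,4): print(v,g[v,250:300:2].tolist())
```

```text
46 [[294.0, 264.0], [283.0, 264.0], [265.0, 264.0]] [295. 324.]
56 [[292.0, 272.0], [281.0, 272.0], [262.0, 272.0]] [293. 335.]
66 [[291.0, 280.0], [279.0, 280.0], [259.0, 280.0]] [292. 346.]
76 [[289.0, 290.0], [276.0, 290.0], [255.0, 290.0]] [291. 359.]
86 [[287.0, 301.0], [274.0, 301.0], [251.0, 301.0]] [289. 374.]
256 [90, 93, 94, 93, 92, 90, 94, 91, 91, 92, 90, 92, 92, 93, 92, 90, 92, 91, 93, 89, 90, 91, 91, 91, 91]
260 [90, 92, 91, 90, 93, 91, 90, 94, 94, 92, 91, 89, 92, 92, 92, 92, 93, 94, 91, 92, 92, 92, 91, 89, 91]
264 [92, 93, 91, 92, 91, 89, 89, 90, 91, 91, 94, 90, 93, 92, 82, 57, 48, 53, 88, 91, 90, 92, 91, 92, 92]
268 [93, 91, 90, 89, 91, 91, 89, 92, 90, 92, 91, 70, 47, 46, 43, 46, 48, 41, 28, 24, 25, 70, 93, 91, 90]
272 [90, 91, 93, 90, 90, 91, 91, 90, 92, 89, 63, 46, 47, 49, 48, 48, 49, 32, 26, 26, 27, 65, 93, 92, 90]
276 [91, 92, 91, 89, 92, 91, 90, 92, 92, 57, 47, 48, 47, 47, 44, 51, 45, 27, 22, 28, 25, 63, 92, 90, 90]
280 [90, 91, 89, 89, 92, 90, 91, 89, 50, 48, 48, 45, 45, 49, 47, 46, 40, 25, 23, 28, 23, 66, 92, 92, 91]
284 [90, 91, 91, 90, 92, 91, 88, 50, 46, 50, 47, 50, 45, 49, 45, 44, 23, 23, 28, 21, 25, 61, 95, 88, 91]
288 [93, 89, 90, 92, 93, 84, 48, 49, 48, 49, 50, 50, 48, 46, 47, 34, 20, 29, 23, 24, 26, 63, 92, 90, 89]
292 [91, 90, 90, 92, 79, 45, 48, 47, 45, 49, 50, 50, 49, 48, 45, 28, 25, 26, 29, 26, 19, 60, 91, 92, 93]
296 [93, 92, 91, 78, 44, 46, 52, 50, 47, 45, 50, 48, 50, 47, 38, 21, 23, 28, 27, 26, 28, 54, 90, 91, 89]
```

Emit:
send_path --plan "0,4,0,0,0,0 | 0,0,0,0,0,0 | 0,0,0,0,0,0 | 0,0,0,0,0,0" --aperture 75

```text
time_s: 6.65
tool_pos: [380.6, 319.2, 44.8]
ee_rot: [-2.012, -2.413, 0.0]
wrist_force: [0.5, -0.6, -0.1]
opening: 62.0
finger_force: 0.0
```

Run:
```python
from h import *
from station import manip, cams, sensors, ticket
s=sensors.state();print(tray(s['tool_pos']))
w=cams.grab_frame("wrist");np.savez("wrist5.npz",**w);f=w["frame"].astype(int)
for v in range(330,402,6):
    r=f[v];c=[u for u in range(230,440) if r[u].min()>95 and r[u,0]-r[u,2]>14]
    if c: print(v,c[0],c[-1],len(c),tray(plane(w,[(c[0],v),(c[-1],v)],9)).round(1).tolist())
```

```text
[[16.80942615 16.42468113]]
366 292 375 65 [[-0.1, -48.8], [52.2, -48.8]]
372 292 375 55 [[-0.2, -53.3], [52.4, -53.3]]
378 291 375 70 [[-0.9, -57.8], [52.7, -57.8]]
384 291 373 68 [[-1.0, -62.3], [51.6, -62.4]]
390 291 372 62 [[-1.1, -66.9], [51.2, -67.0]]
396 291 371 59 [[-1.2, -71.6], [50.7, -71.7]]
```

Emit:
send_path --plan "-28,0,0,0,0,0 | -29,1,0,0,0,0 | -28,0,0,0,0,0 | 0,0,15,0,0,0 | 0,0,10,0,0,0 | 0,0,0,0,0,0" --aperture 73

```text
time_s: 7.45
tool_pos: [396.5, 235.9, 19.4]
ee_rot: [-2.011, -2.413, 0.002]
wrist_force: [-0.3, -0.1, -0.5]
opening: 72.9
finger_force: 0.0
```

Run:
```python
from h import *
from station import manip, cams, sensors, ticket
s=sensors.state();print(tray(s['tool_pos']),s['tool_pos'],s['wrist_force'],s['opening'])
```

```text
[[ 17.59755403 -68.38610134]] [396.54155652 235.86241973  19.37965401] [-0.28493091 -0.05482766 -0.45035539] 72.9062318838345
```

Emit:
send_path --plan "0,0,5,0,0,0 | 0,0,4,0,0,0 | 0,0,2,0,0,0 | 0,0,1,0,0,0 | 0,0,0,0,0,0"

```text
time_s: 8.07
tool_pos: [397.0, 235.8, 7.9]
ee_rot: [2.012, 2.413, 0.0]
wrist_force: [-0.0, 0.4, 0.4]
opening: 73.0
finger_force: 0.0
```

Run:
```python
from h import *
from station import manip, cams, sensors, ticket
s=sensors.state();print(tray(s['tool_pos']),s['wrist_force'],s['moment'])
```

```text
[[ 18.03132231 -68.48740234]] [-0.01486878  0.37706265  0.44550618] [ 0.0007074   0.02562451 -0.04124415]
```

Emit:
send_path --plan "0,-2,1,0,0,0 | 0,-3,1,0,0,0 | 0,-3,0,0,0,0 | 0,-3,0,0,0,0 | 0,-3,0,0,0,0 | 0,-3,0,0,0,0 | 0,-3,0,0,0,0 | 0,-3,0,0,0,0 | 0,-3,0,0,0,0 | 0,0,0,0,0,0"

```text
time_s: 9.32
tool_pos: [371.1, 231.1, 5.9]
ee_rot: [-2.011, -2.413, 0.0]
wrist_force: [0.7, 0.1, -0.5]
opening: 73.0
finger_force: 0.0
```

Emit:
send_path --plan "0,3,0,0,0,0 | 0,0,-20,0,0,0 | 0,0,-25,0,0,0 | 30,10,0,0,0,0 | 35,10,0,0,0,0 | 0,0,0,0,0,0"

```text
time_s: 10.07
tool_pos: [383.2, 301.3, 51.1]
ee_rot: [2.009, 2.415, 0.003]
wrist_force: [-0.8, 0.1, 0.7]
opening: 73.0
finger_force: 0.0
```

Run:
```python
from h import *
from station import manip, cams, sensors, ticket
s=sensors.state();print(tray(s['tool_pos']))
w=cams.grab_frame("wrist");np.savez("wrist6.npz",**w);f=w["frame"].astype(int)
for v in range(310,402,6):
    r=f[v];c=[u for u in range(220,440) if r[u].min()>80 and r[u,0]-r[u,2]>14]
    if c: print(v,c[0],c[-1],len(c),tray(plane(w,[(c[0],v),(c[-1],v)],9)).round(1).tolist())
```

```text
[[16.17879597 -1.64181001]]
322 251 334 83 [[-26.0, -39.3], [25.8, -39.1]]
328 251 334 64 [[-26.2, -43.5], [25.9, -43.3]]
364 263 318 3 [[-19.8, -69.7], [15.9, -69.5]]
370 254 334 59 [[-25.8, -74.3], [26.3, -74.1]]
376 253 334 60 [[-26.7, -79.0], [26.4, -78.7]]
382 254 334 67 [[-26.3, -83.6], [26.5, -83.4]]
388 256 333 74 [[-25.2, -88.4], [25.9, -88.1]]
394 256 333 58 [[-25.5, -93.2], [26.0, -92.9]]
400 256 398 85 [[-25.7, -98.0], [69.9, -98.1]]
```

Centred and square. I'll close to 25, go down behind it and push to the wall.

Emit:
send_path --plan "2,-8,0,0,0,0 | 0,-8,0,0,0,0 | 0,0,10,0,0,0 | 0,0,15,0,0,0 | 0,0,15,0,0,0 | 0,0,5,0,0,0 | 0,0,1,0,0,0 | 0,0,0,0,0,0" --aperture 25

```text
time_s: 11.12
tool_pos: [366.4, 298.4, 5.1]
ee_rot: [2.012, 2.413, 0.001]
wrist_force: [0.3, 0.6, 0.6]
opening: 24.9
finger_force: 0.0
```

Emit:
send_path --plan "-4,0,0,0,0,0 | -5,0,0,0,0,0 | -5,0,0,0,0,0 | -5,0,0,0,0,0 | -5,0,0,0,0,0 | -5,0,0,0,0,0 | -5,0,0,0,0,0 | -5,0,0,0,0,0 | -5,0,0,0,0,0 | -5,0,0,0,0,0"

```text
time_s: 12.38
tool_pos: [375.1, 249.8, 4.9]
ee_rot: [-2.012, -2.413, 0.0]
wrist_force: [-0.5, 0.2, -0.4]
opening: 25.1
finger_force: 0.0
```

Run:
```python
from h import *
from station import manip, cams, sensors, ticket
s=sensors.state();print(tray(s['tool_pos']),s['wrist_force'])
```

```text
[[ -1.01421566 -50.86402397]] [-0.52186044  0.21864964 -0.39172551]
```

Emit:
send_path --plan "-4,0,0,0,0,0 | -4,0,0,0,0,0 | -4,0,0,0,0,0 | -4,0,0,0,0,0 | -4,0,0,0,0,0 | -4,0,0,0,0,0 | -4,0,0,0,0,0"

```text
time_s: 13.25
tool_pos: [380.1, 222.3, 4.9]
ee_rot: [2.011, 2.413, -0.0]
wrist_force: [0.0, 0.4, 0.1]
opening: 24.6
finger_force: 0.2
```

Run:
```python
from h import *
from station import manip, cams, sensors, ticket
s=sensors.state();print(tray(s['tool_pos']),s['wrist_force'])
f=cams.grab_frame("scene");np.savez("scene7.npz",**f);w=cams.grab_frame("wrist");np.savez("wrist7.npz",**w)
cv2.imwrite("pics/b7.png",np.hstack([cv2.resize(f["frame"][180:330,270:420],(400,400)),cv2.resize(w["frame"][250:450,220:420],(400,400))])[:,:,::-1])
```

```text
[[ -0.98301981 -78.78408645]] [0.02532544 0.44618006 0.12913408]
```

View pics/b7.png

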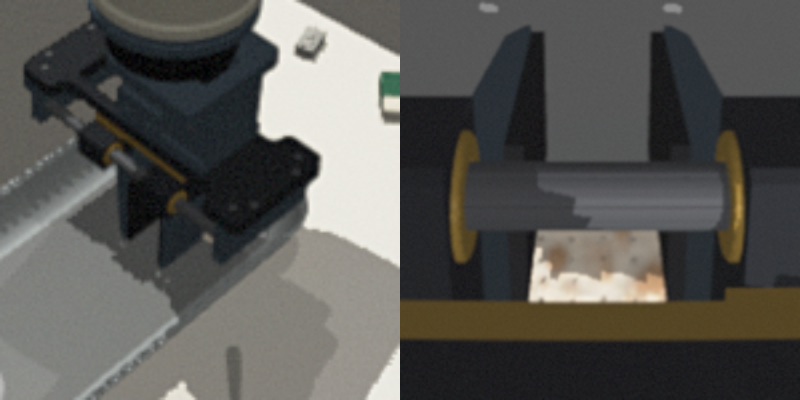

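The cracker sits squarely ahead of both fingers in the gap (right half, crop (600,260)); forces are low. I'll keep pushing.

Emit:
send_path --plan "-4,0,0,0,0,0 | -4,0,0,0,0,0 | -4,0,0,0,0,0 | -4,0,0,0,0,0 | -4,0,0,0,0,0 | -4,0,0,0,0,0 | -4,0,0,0,0,0"

```text
time_s: 14.22
tool_pos: [385.1, 194.7, 4.9]
ee_rot: [-2.012, -2.413, 0.0]
wrist_force: [-0.5, 1.4, 0.1]
opening: 24.8
finger_force: 0.1
```

Emit:
send_path --plan "-3,0,0,0,0,0 | -3,0,0,0,0,0 | -3,0,0,0,0,0 | -2,0,0,0,0,0 | 0,0,0,0,0,0 | 0,0,0,0,0,0"

```text
time_s: 14.98
tool_pos: [387.1, 184.2, 4.9]
ee_rot: [2.012, 2.413, -0.0]
wrist_force: [-0.4, -0.3, 0.1]
opening: 25.0
finger_force: 0.0
```

```bash
python3 - <<'E'
from h import *
from station import manip, cams, sensors, ticket
s=sensors.state();print(tray(s['tool_pos']),s['wrist_force'])
w=cams.grab_frame("wrist");np.savez("wrist8.npz",**w);f=w["frame"].astype(int)
for v in range(330,402,6):
    r=f[v];c=[u for u in range(270,370) if r[u].min()>60 and r[u,0]-r[u,2]>14]
    if c: print(v,c[0],c[-1],len(c))
E
```

```text
[[  -0.92665471 -117.50462913]] [-0.37671006 -0.25234276  0.06149975]
366 290 347 55
372 288 349 62
378 288 349 58
384 287 349 63
390 286 351 66
396 286 352 64
```

Emit:
send_path --plan "-2,0,0,0,0,0 | -1,0,0,0,0,0 | 0,0,0,0,0,0 | 4,0,0,0,0,0 | 15,0,0,0,0,0 | 30,0,-10,0,0,0 | 40,0,-30,0,0,0 | 20,0,-40,0,0,0 | 0,0,0,0,0,0 | 0,0,0,0,0,0"

```text
time_s: 16.27
tool_pos: [367.5, 288.8, 84.7]
ee_rot: [-2.011, -2.414, 0.0]
wrist_force: [-0.6, -0.6, -0.7]
opening: 25.0
finger_force: 0.0
```

```bash
python3 - <<'E'
from h import *
from station import manip, cams, sensors, ticket
s=sensors.state();print(tray(s['tool_pos']),s['wrist_force'])
for n in ("scene","top","wrist"):
    w=cams.grab_frame(n);np.savez(n+"9.npz",**w);cv2.imwrite(f"pics/{n}9.png",w["frame"][:,:,::-1])
a=[cv2.imread(f"pics/{n}9.png") for n in("scene","top","wrist")]
cv2.imwrite("pics/b9.png",np.hstack([cv2.resize(a[0][190:310,290:410],(300,300)),cv2.resize(a[1][180:300,280:400],(250,300)),cv2.resize(a[2][200:480,180:460],(250,300))]))
E
```

```text
[[ -1.5246428  -11.08203432]] [-0.64937877 -0.55890639 -0.66220945]
```

View pics/b9.png

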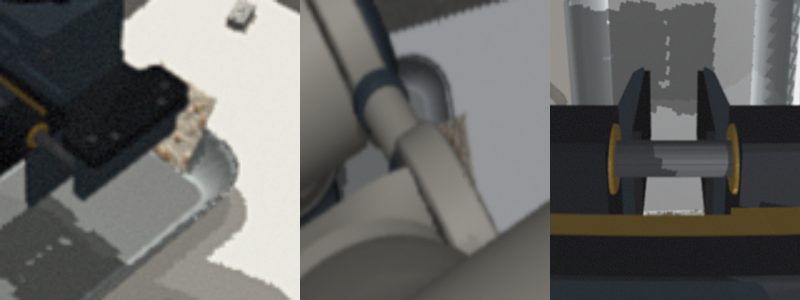

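The scene shows the cracker standing on edge at the end wall, rising above the rim (crop (185,120)); the top view shows it overhanging the rim at crop (455,140). Now I'll go over and behind the wall.

Emit:
send_path --plan "0,0,-25,0,0,0 | -40,0,0,0,0,0 | -50,0,0,0,0,0 | -50,0,0,0,0,0 | -42,1,0,0,0,0 | 0,0,0,0,0,0 | 0,0,30,0,0,0 | 0,0,25,0,0,0 | 0,0,5,0,0,0 | 0,0,0,0,0,0"

```text
time_s: 17.68
tool_pos: [401.5, 109.9, 49.9]
ee_rot: [-2.011, -2.413, 0.001]
wrist_force: [-0.2, -0.5, -0.3]
opening: 25.0
finger_force: 0.0
```

```bash
python3 - <<'E'
from h import *
from station import manip, cams, sensors, ticket
s=sensors.state();print(tray(s['tool_pos']),s['wrist_force'])
f=cams.grab_frame("wrist");np.savez("wrist10.npz",**f);r=f["frame"].astype(int)
m=((r.min(2)>50)&(r[...,0]-r[...,2]>20)).astype(np.uint8)
n,_,st,ce=cv2.connectedComponentsWithStats(m)
for a,c in zip(st,ce):
    if a[4]>150: print(a,c.round())
cv2.imwrite("pics/w10.png",f["frame"][:,:,::-1])
E
```

```text
[[-7.76576874e-02 -1.93214749e+02]] [-0.19437306 -0.53579954 -0.33482628]
[     0      0    640    480 301739] [319. 240.]
[ 264  168  114   77 5338] [322. 205.]
```

Run:
```python
from h import *
f=dict(np.load("wrist10.npz"));r=f["frame"].astype(int)
m=((r.min(2)>50)&(r[...,0]-r[...,2]>20)).astype(np.uint8)
for v in range(166,250,6):
    c=np.flatnonzero(m[v,230:410])+230
    if len(c): print(v,c[0],c[-1],len(c),tray(plane(f,[(c[0],v),(c[-1],v)],61)).round(1).tolist())
k=np.zeros_like(m);k[160:250,240:400]=m[160:250,240:400]
print(cv2.minAreaRect(np.argwhere(k)[:,::-1].astype(np.float32)))
```

```text
172 273 366 59 [[-19.4, -132.4], [19.4, -132.3]]
178 272 368 89 [[-19.8, -134.9], [20.3, -134.8]]
184 271 364 73 [[-20.3, -137.4], [18.7, -137.3]]
190 271 371 82 [[-20.4, -139.9], [21.7, -139.9]]
196 274 371 87 [[-19.2, -142.5], [21.8, -142.4]]
202 274 371 86 [[-19.3, -145.1], [21.9, -145.0]]
208 272 373 77 [[-20.2, -147.7], [22.9, -147.6]]
214 266 371 82 [[-22.9, -150.3], [22.1, -150.2]]
220 265 376 84 [[-23.4, -152.9], [24.4, -152.9]]
226 265 377 98 [[-23.5, -155.6], [24.9, -155.5]]
232 272 377 42 [[-20.6, -158.3], [25.1, -158.2]]
238 264 375 50 [[-24.2, -161.0], [24.3, -160.9]]
244 267 368 7 [[-23.0, -163.7], [21.3, -163.7]]
((320.5, 207.0), (78.0, 113.0), 90.0)
```

Emit:
send_path --plan "6,0,0,0,0,0 | 5,0,0,0,0,0 | 3,0,0,0,0,0 | 3,0,0,0,0,0 | 3,0,0,0,0,0 | 3,0,0,0,0,0 | 3,0,0,0,0,0 | 3,0,0,0,0,0 | 3,0,0,0,0,0 | 3,0,0,0,0,0"

```text
time_s: 18.98
tool_pos: [395.5, 144.2, 49.9]
ee_rot: [2.012, 2.413, 0.0]
wrist_force: [-0.6, -1.0, -0.3]
opening: 24.8
finger_force: 0.0
```

Emit:
send_path --plan "3,0,0,0,0,0 | 3,0,0,0,0,0 | 3,0,0,0,0,0 | 3,0,0,0,0,0 | 3,0,0,0,0,0 | 2,0,0,0,0,0 | 0,0,0,0,0,0 | 0,0,0,0,0,0"

```text
time_s: 19.98
tool_pos: [392.4, 160.7, 49.9]
ee_rot: [2.012, 2.413, -0.0]
wrist_force: [0.9, 0.1, -0.4]
opening: 24.9
finger_force: 0.0
```

Run:
```python
from h import *
from station import manip, cams, sensors, ticket
s=sensors.state();print(tray(s['tool_pos']),s['wrist_force'])
f=cams.grab_frame("wrist");np.savez("wrist11.npz",**f);r=f["frame"].astype(int)
m=((r.min(2)>50)&(r[...,0]-r[...,2]>15)).astype(np.uint8)
for v in range(100,300,8):
    c=np.flatnonzero(m[v,200:430])+200
    if len(c)>5: print(v,c[0],c[-1],len(c),tray(plane(f,[(c[0],v),(c[-1],v)],9)).round(1).tolist())
```

```text
[[ 1.04390008e-01 -1.41564903e+02]] [ 0.88544657  0.06488217 -0.44405949]
140 271 369 98 [[-25.9, -69.2], [27.1, -69.1]]
148 272 368 97 [[-25.5, -73.4], [26.7, -73.4]]
156 272 367 96 [[-25.6, -77.7], [26.3, -77.7]]
164 272 368 97 [[-25.8, -82.0], [27.0, -82.0]]
172 271 368 98 [[-26.4, -86.4], [27.1, -86.3]]
180 271 366 96 [[-26.6, -90.8], [26.2, -90.8]]
188 272 366 95 [[-26.2, -95.3], [26.3, -95.2]]
196 271 366 96 [[-26.9, -99.8], [26.5, -99.7]]
204 273 366 94 [[-25.9, -104.3], [26.6, -104.3]]
212 273 367 95 [[-26.0, -109.0], [27.3, -108.9]]
220 274 364 90 [[-25.6, -113.6], [25.8, -113.6]]
228 274 365 92 [[-25.8, -118.3], [26.5, -118.3]]
236 274 364 91 [[-25.9, -123.1], [26.1, -123.1]]
244 274 363 88 [[-26.1, -128.0], [25.7, -127.9]]
```

Emit:
send_path --plan "0,0,-30,0,0,0 | 0,0,-40,0,0,0 | 0,0,-40,0,0,0 | 0,0,0,0,0,0 | 0,0,0,0,0,0"

```text
time_s: 20.65
tool_pos: [392.1, 160.6, 159.5]
ee_rot: [-2.012, -2.413, 0.0]
wrist_force: [-0.5, 0.2, -0.6]
opening: 24.9
finger_force: 0.0
```

Run:
```python
from h import *
from station import manip, cams, sensors, ticket
f=cams.grab_frame("wrist");np.savez("wrist12.npz",**f);r=f["frame"].astype(int)
m=((r.min(2)>50)&(r[...,0]-r[...,2]>15)).astype(np.uint8)
n,l,st,ce=cv2.connectedComponentsWithStats(cv2.morphologyEx(m,cv2.MORPH_OPEN,np.ones((3,3))))
for i,(a,c) in enumerate(zip(st,ce)):
    if i and a[4]>400:
        q=cv2.boxPoints(cv2.minAreaRect(np.argwhere(l==i)[:,::-1].astype(np.float32)));print(a,tray(plane(f,q,9)).round(1).tolist())
print(tray(plane(f,[ce[1]],9)))
cv2.imwrite("pics/w12.png",f["frame"][:,:,::-1])
```

```text
[ 287  133   65   76 4627] [[-26.3, -66.7], [26.0, -66.6], [27.5, -129.1], [-27.5, -129.1]]
[  0 249  25  51 740] [[-311.7, -172.1], [-287.0, -163.9], [-280.2, -210.0], [-305.7, -219.1]]
[[  0.11493    -97.40618087]]
```

View pics/w12.png

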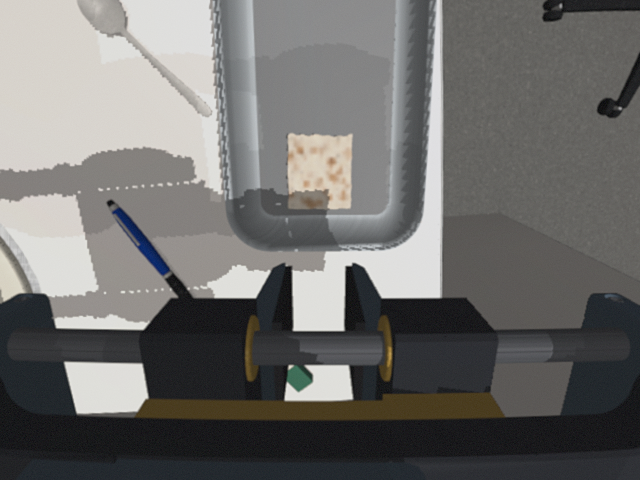

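The cracker lies flat inside the tray at pixels (287-352, 133-209), tray position about (0, -98), on the flat floor. The fingers are clear, so I'll hand in.

```bash
python3 -c "
from station import manip, cams, sensors, ticket
print(ticket.close_job())"
```

```text
the job is handed in; nothing more can be done
None
```

The cracker was pushed up to lean on the free end wall, tipped back over, and now appears to lie flat on its other face on the tray floor (tray x ≈ 0, y ≈ -98 mm); the job was handed in at about 21 s, no verdict came back, and I did not re-measure the cups, eraser or sharpener at the end.

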